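# Set the bleed of the blow-off air valve

### The job

Set the blow-off air line on the pot inspection bench: turn the red T-bar needle valve clockwise until it bottoms firmly on its seat, without forcing it, then back it off by a quarter turn. Then swing the yellow shut-off lever fully open, away from the T-bar and into line with the pipe, let go, and leave the pots, the brush and the brass fitting where they stand.

Things in the scene. Friction and masses are not known exactly. Their poses are not given: they have to be found in the camera images.
- manifold: Air manifold fixed to the bench: steel plate 120 x 270 x 12 mm with a 22 mm pipe (axis 42 mm up) along its y axis. Origin on the bench under the plate's middle, z up. At y +65 mm the needle valve: 56 mm square aluminium block to 70 mm above the bench, brass bonnet 48 mm wide to 80 mm. At y -65 mm the shut-off valve. Place and yaw vary.
- tbar (a point): Centre of the red T-bar of the needle valve, 56 (x) x 14 (y) x 26 mm (z), turning about its vertical centre line; about 110 mm up when seated. Clockwise from above closes it, sinking 12 mm a turn. Starts 0.25 to 0.48 turn off its seat; where it seats is unmarked and must be felt. 17 mm free between bar and bonnet but for a 20 mm stem. Drag 0.035 N m; stays where left.
- bonnet (a joint): Load on the needle's seat, as the twist (rad) of the brass bonnet in its rubber mount: 0 unloaded, positive clockwise, 2 N m/rad. Free turning gives 0.02 or less; with the needle on its seat it grows by the angle turned further. 0.06 (0.12 N m) or more is firmly seated; beyond 0.30 (0.6 N m) the seat is damaged. Springs back when let go.
- shutoff (a joint): Shut-off lever angle (rad): 0 closed, lever square to the pipe towards manifold -x; 1.571 fully open, at its stop, lever along the pipe towards manifold -y. Grows counter-clockwise from above. Drag about 0.06 N m; it stays where it is left.
- shutoff_post (a point): Upright yellow round post at the free end of the shut-off lever, 12 mm in diameter, top 125 mm above the bench, rising from the flat lever bar (18 mm wide, top 81 mm above the bench). This point is on its axis, 105 mm above the bench, 75 mm from the lever's pivot.
- shutoff_pivot (a point): Pivot of the shut-off lever, on its vertical turning axis, 75 mm above the bench (manifold x = 0, y = -65 mm).
- pot_pink: Bystander: small pink pot, 68 mm wide, 55 mm high, on the bench beyond the manifold. Origin under its centre.
- fitting: Bystander: loose brass pipe fitting, 28 mm wide, 26 mm high, on the bench in front of the manifold. Origin under its centre.
- pot_cream: Bystander: cream pot with red and blue flowers, 110 mm wide, 85 mm high. Origin under its centre.
- pot_navy: Bystander: dark blue pot, 100 mm wide, 75 mm high. Origin under its centre.
- pot_brown: Bystander: brown pot with cream flowers, 120 mm wide, 90 mm high. Origin under its centre.
- pot_teal: Bystander: green-blue pot, 90 mm wide, 60 mm high. Origin under its centre.
- brush: Bystander: dusting brush lying on the bench. Origin under its middle.

How it is judged:
By the outcome, as a careful person would: the job done as asked, in the order asked, and still so for the second after the job is handed in, with the robot touching nothing.
It also fails if it takes over 72 s, if anything falls off the work surface, if the arm or the gripper's body presses on something with over 40 N, if the wrist force passes 120 N, or if a joint passes its speed limit or range.

### The arm

A 6-joint arm with a two-finger parallel gripper is mounted at the origin on the work surface. World frame = base frame: x ahead of the robot, y to its left, z up, the work surface at z = 0. Lengths are in m, angles in rad, forces in N, time in s.
With the tool pointing down it reaches from about 0.25 to 0.775 m from the base axis. Payload 4 kg.
Tool frame: the origin (TCP) lies at the very end of the fingers, on their centre line; the grasp point (between the pads) lies 19 mm behind it; z points along the fingers, y is the direction in which the jaws open and shut (so a half turn about z gives the same grasp; the last joint's range is limited). The gripper opens to 94 mm and grips with 3 to 60 N. Pads are 16 mm wide; open, the fingers measure 119 mm over their backs; the gripper's body (75 mm by 177 mm) begins 78 mm behind the grasp point.
Start: joints at [1.138, 0.087, 1.371, -0, 1.684, -0.103], TCP at [0.178, 0.52, 0.206] pointing down, gripper open.
Joint ranges: [-3.1, 3.1], [-0.76, 2.03], [0.27, 2.55], [-1.08, 4.22], [0.17, 2.65], [-2.57, 2.57]. Speed limits (rad/s): [2.79, 2.79, 3.14, 3.14, 3.14, 3.14].

### API

Orientations are given as [roll, pitch, yaw] about the fixed x, y, z axes, in that order (R = Rz(yaw) Ry(pitch) Rx(roll)).
In Python, from bench import robot, snapshot, calibration gives the robot as it stands. The module is installed in compiled form; this text tells all that it offers.
- The arm moves only by the tool servo_tool, never from a script. Its argument "series" is text: rows parted by semicolons, each of 5 numbers parted by spaces: the closure, from -1 (fully open) to 1 (shut), then the shift along the tool's x, y, z in cm, then the turn about the tool's z in rad. A call has 1 to 20 rows; each row is the pose to reach, as a shift and turn from the pose commanded when the call began, along the tool's axes at that moment; what a row does not reach only later rows make up. A row lasts 1/12 s, in which the tool goes at most 41.7 mm and 7.16 degrees, less where a joint would pass 70% of its speed; a pose out of reach is approached as far as the arm can. A call with a gripper value outside its range is refused whole. The fingers move at their own pace and stop on an object; the grip force is fixed at half the most. Time passes only in rows, so rows that repeat a pose let the fingers close. It gives the time, the measured TCP pose, the force and the opening at its end, in the units of the state.
- robot.get_obs(): the state, without advancing time (a new reading comes with each control period).
- snapshot(name): name is "side" or "top" or "wrist"; returns (picture, depth): 384x512x3 uint8, red, green, blue; 384x512 float32, m along the optical axis (not along the pixel's ray), 0 where there is no reading.
- calibration(name): a dict with "fx", "fy", "cx", "cy" (pixels), "k1" (the pictures are not rectified: a ray, as slopes to the right and down, at radius r is drawn at 1 + k1 r^2 times it, then the intrinsics apply), "rvec" (rotation vector, rad) and "tvec" (3), from world to camera coordinates, as OpenCV has them; the wrist camera has in their place "tool_from_camera" (4x4, takes a point from camera to tool coordinates, whose origin is the TCP and whose axes are the flange's). Camera axes: x right, y down, z forward; pixel columns grow to the right and rows downward; lengths in m; the calibration is good to about 2 mm. A picture is of the moment at which its call begins: read the wrist's pose just before it. calibration takes no time and is no camera call.
- robot.close_job(): hands the job in, once; it reports no verdict.
The state is a dict: "time": time; "joint_positions": joint angles; "qvel": joint speeds; "joint_torque": joint torques, N m; "tool_pos": TCP position; "ee_rot": TCP orientation; "wrist_force": force on the tool from outside, world axes, zero at the start; "wrist_torque": the same for the moment, N m; "width": finger opening in m.
Only numpy, scipy, OpenCV 4.12 (cv2) and the standard library are available. Lean on these libraries where they do the work, as an engineer would, in place of code of your own. Each camera call takes 0.05 s, during which the arm holds its last target. There are 200 camera calls.

## Working session

There is one attempt and no reset: what is moved stays moved. The work goes in short steps, Python scripts to look and compute and a tool call to move; the robot and the scene stay as the last step left them, time stands still between calls to the robot, and variables do not carry over. Pictures are saved under pics/ and viewed, about 8 in all and at most 12, crops included, and the job is handed in when it is done.

Besides the shell and the picture viewer there is one more tool, called as name(argument=value, ...) on one line, values as JSON. servo_tool: Moves the arm, as the interface text tells. Its arguments: {"type":"object","properties":{"series":{"type":"string"}},"required":["series"]}

```bash
mkdir -p pics; python3 - <<'E'
from bench import robot,snapshot,calibration
import cv2,numpy as np
o=robot.get_obs()
for k,v in o.items(): print(k,np.round(v,3))
for n in("top","side"):
    p,d=snapshot(n); cv2.imwrite(f"pics/{n}0.png",p[:,:,::-1]); np.savez(f"{n}0.npz",p=p,d=d)
    print(n,calibration(n))
print(calibration("wrist"))
E
```

```text
time 0.0
joint_positions [ 1.138  0.088  1.372  0.     1.684 -0.103]
qvel [-0.     0.001 -0.001 -0.002 -0.    -0.001]
joint_torque [ 0.0000e+00 -3.4017e+01 -3.0243e+01  7.2000e-02  3.3000e-02 -0.0000e+00]
tool_pos [0.178 0.52  0.204]
ee_rot [-3.139 -0.     2.812]
wrist_force [-0.485  0.093 -0.367]
wrist_torque [-0.009 -0.003 -0.008]
width 0.094
top {'fx': 375.2215808319304, 'fy': 375.2215808319304, 'cx': 250.55120399083788, 'cy': 190.7541292554098, 'k1': -0.004243018250358633, 'rvec': array([ 2.16821566, -2.1207542 ,  0.12593986]), 'tvec': array([-0.01722515,  0.58997079,  1.30493097])}
side {'fx': 382.83491350974793, 'fy': 382.83491350974793, 'cx': 251.7246170306749, 'cy': 192.16136534864904, 'k1': 0.03710779711076528, 'rvec': array([ 2.29577117, -0.76925864,  0.30984709]), 'tvec': array([-0.46515493,  0.30146982,  0.9186373 ])}
{'fx': 281.87741998863083, 'fy': 281.87741998863083, 'cx': 261.0005856550298, 'cy': 188.3895870826569, 'k1': -0.03643606707823671, 'tool_from_camera': array([[-1.27537130e-03, -9.64985855e-01, -2.62298824e-01,
         7.61081035e-02],
       [ 9.99998850e-01, -1.01554005e-03, -1.12615089e-03,
         1.51014707e-03],
       [ 8.20344724e-04, -2.62299959e-01,  9.64986041e-01,
        -1.78280880e-01],
       [ 0.00000000e+00,  0.00000000e+00,  0.00000000e+00,
         1.00000000e+00]])}
```

View pics/top0.png

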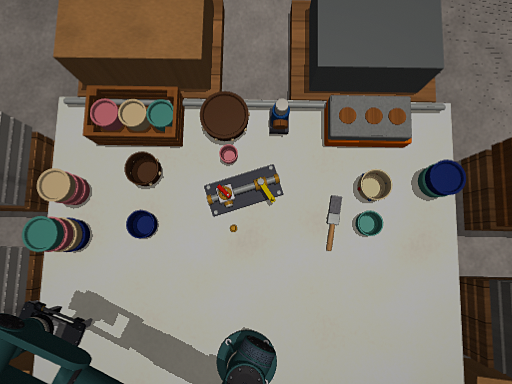

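View pics/side0.png

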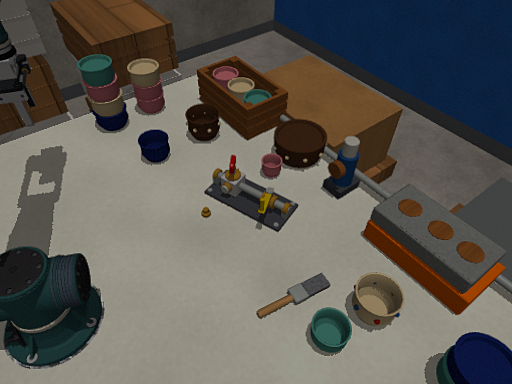

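The top view shows the manifold at about (245,190), the red T-bar at (224,192) and the yellow lever at (265,190). The side view agrees. Next I'll measure with masks.

```bash
cat > h.py <<'E'
import cv2,numpy as np
from scipy.spatial.transform import Rotation as R
from bench import robot,snapshot,calibration
def cam(n,o=None):
    c=calibration(n)
    if n=="wrist":
        T=np.eye(4);T[:3,:3]=R.from_euler("xyz",o["ee_rot"]).as_matrix();T[:3,3]=o["tool_pos"]
        T=T@c["tool_from_camera"]
    else:
        M=np.eye(4);M[:3,:3]=cv2.Rodrigues(c["rvec"])[0];M[:3,3]=c["tvec"];T=np.linalg.inv(M)
    return c,T
def rays(n,uv,o=None):
    c,T=cam(n,o);K=np.array([[c["fx"],0,c["cx"]],[0,c["fy"],c["cy"]],[0,0,1]])
    u=cv2.undistortPoints(np.array(uv,float).reshape(-1,1,2),K,np.array([c["k1"],0,0,0.]))[:,0]
    return T[:3,3],np.c_[u,np.ones(len(u))]@T[:3,:3].T
def onz(n,uv,z,o=None):
    p,d=rays(n,uv,o);return p+d*((z-p[2])/d[:,2])[:,None]
def cloud(n,d,m,o=None):
    v,u=np.nonzero(m&(d>0));p,r=rays(n,np.c_[u,v],o);return p+r*d[v,u][:,None],np.c_[u,v]
def hsv(p): return cv2.cvtColor(p,cv2.COLOR_RGB2HSV)
def red(p): h=hsv(p);return ((h[...,0]<6)|(h[...,0]>174))&(h[...,1]>170)&(h[...,2]>90)
def yel(p): h=hsv(p);return (h[...,0]>22)&(h[...,0]<32)&(h[...,1]>190)&(h[...,2]>120)
E
python3 - <<'E'
from h import *
ims=[]
for n,(x,y) in(("top",(200,150)),("side",(195,140))):
    f=np.load(n+"0.npz");p,d=f["p"],f["d"]
    roi=np.zeros(d.shape,bool);roi[y:y+90,x:x+110]=1
    for nm,m in(("red",red(p)),("yel",yel(p))):
        c,uv=cloud(n,d,m&roi); print(n,nm,len(c),uv.mean(0).round(1),"min",c.min(0).round(3),"max",c.max(0).round(3),"mean",c.mean(0).round(3))
        if nm=="yel":
            hi=c[:,2]>.1;print("  post",c[hi].mean(0).round(4),hi.sum())
    if n=="top":
        h=hsv(p);m=((h[...,2]<110)&(h[...,1]<80)&roi).astype(np.uint8)
        cs=max(cv2.findContours(cv2.morphologyEx(m,cv2.MORPH_CLOSE,np.ones((9,9))),0,2)[0],key=cv2.contourArea)
        r=cv2.minAreaRect(onz(n,cs[:,0].astype(float),.012)[:,:2].astype(np.float32)); print("plate",r)
    ims.append(cv2.resize(p[y:y+90,x:x+110],(396,324),interpolation=2))
cv2.imwrite("pics/crop0.png",np.hstack(ims)[:,:,::-1])
E
```

```text
top red 57 [222.9 190.2] min [0.556 0.062 0.123] max [0.599 0.107 0.133] mean [0.578 0.087 0.127]
top yel 96 [267.2 191.7] min [ 0.547 -0.087  0.074] max [ 0.634 -0.026  0.126] mean [ 0.582 -0.063  0.085]
  post [ 0.5579 -0.0801  0.1232] 11
plate ((0.5864495038986206, 0.020372658967971802), (0.14163491129875183, 0.2754034996032715), 18.796789169311523)
side red 44 [232.1 161.1] min [0.557 0.063 0.125] max [0.593 0.109 0.13 ] mean [0.577 0.086 0.127]
side yel 86 [265.1 201.1] min [ 0.546 -0.088  0.076] max [ 0.612 -0.039  0.125] mean [ 0.582 -0.063  0.085]
  post [ 0.5566 -0.0783  0.1235] 9
```

View pics/crop0.png

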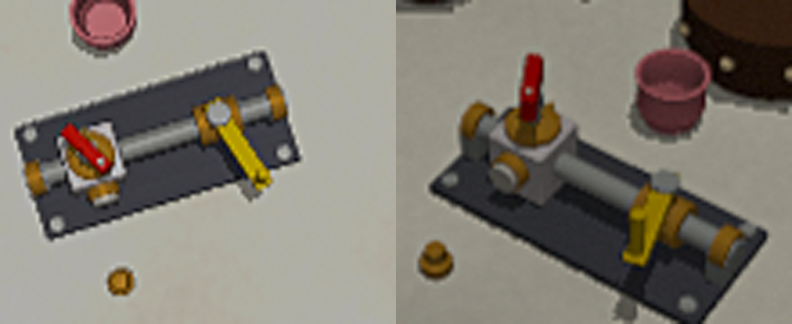

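The crop shows the bar running from (66,130) to (105,165). In world terms its long axis lies at about 48°. The lever is part-way open, with its post at about (262,180). I'll hover above the bar with yaw at 228°, which leaves the last joint enough range to turn clockwise, and refine with the wrist camera.

servo_tool(series="-1 -51.8 -28 -4.5 -1.17;-1 -51.8 -28 -4.5 -1.17;-1 -51.8 -28 -4.5 -1.17;-1 -51.8 -28 -4.5 -1.17;-1 -51.8 -28 -4.5 -1.17;-1 -51.8 -28 -4.5 -1.17;-1 -51.8 -28 -4.5 -1.17;-1 -51.8 -28 -4.5 -1.17;-1 -51.8 -28 -4.5 -1.17;-1 -51.8 -28 -4.5 -1.17;-1 -51.8 -28 -4.5 -1.17;-1 -51.8 -28 -4.5 -1.17;-1 -51.8 -28 -4.5 -1.17;-1 -51.8 -28 -4.5 -1.17;-1 -51.8 -28 -4.5 -1.17;-1 -51.8 -28 -4.5 -1.17;-1 -51.8 -28 -4.5 -1.17;-1 -51.8 -28 -4.5 -1.17;-1 -51.8 -28 -4.5 -1.17")

```text
time: 1.68
tool_pos: [0.5766, 0.0889, 0.2502]
ee_rot: [3.14, -0.0, -2.3]
wrist_force: [0.4, 0.3, 0.5]
width: 0.0936
```

```bash
cat > look.py <<'E'
from h import *
import sys
o=robot.get_obs();p,d=snapshot("wrist");nm=sys.argv[1]
print(o["time"],np.round(o["tool_pos"],4),np.round(o["ee_rot"],4),"q",np.round(o["joint_positions"],2),o["width"])
np.savez("w.npz",p=p,d=d);cv2.imwrite(f"pics/{nm}.png",p[:,:,::-1])
c,uv=cloud("wrist",d,red(p)&(d<.5),o)
top=c[c[:,2]>np.percentile(c[:,2],95)-.006]
r=cv2.minAreaRect(top[:,:2].astype(np.float32));b=cv2.boxPoints(r)
e=max(b[1]-b[0],b[2]-b[1],key=np.linalg.norm)
print("bar n",len(c),len(top),"z top",np.median(top[:,2]).round(4),"centre",np.round(r[0],4),"size",np.round(r[1],4),"axis",np.degrees(np.arctan2(e[1],e[0]))%180)
c,uv=cloud("wrist",d,yel(p)&(d<.5),o);c=c[c[:,2]>.07]
hi=c[c[:,2]>.119]
if len(hi):
    (x,y),rad=cv2.minEnclosingCircle(hi[:,:2].astype(np.float32));print("post",len(hi),x,y,rad,hi[:,2].max())
lo=c[(c[:,2]<.086)]
if len(lo):
    r=cv2.minAreaRect(lo[:,:2].astype(np.float32));print("lever",np.round(r[0],4),np.round(r[1],4),r[2],np.round(cv2.boxPoints(r),4).tolist(),np.median(lo[:,2]))
E
python3 look.py w1
```

```text
1.6833 [0.5766 0.0889 0.2502] [ 3.1402e+00 -1.0000e-04 -2.3000e+00] q [ 0.06  0.16  1.2   0.    1.78 -2.36] 0.09364805048781134
bar n 5 5 z top 0.1272 centre [0.5637 0.0661] size [0.0008 0.0035] axis 162.87184
post 59 0.5575406551361084 -0.07629982382059097 0.0049566891975700855 0.12583907198305655
lever [ 0.5907 -0.0543] [0.096  0.0165] 34.16754150390625 [[0.5464000105857849, -0.07440000027418137], [0.5557000041007996, -0.08810000121593475], [0.6351000070571899, -0.03420000150799751], [0.6258000135421753, -0.020500000566244125]] 0.08013826458520332
```

View pics/w1.png

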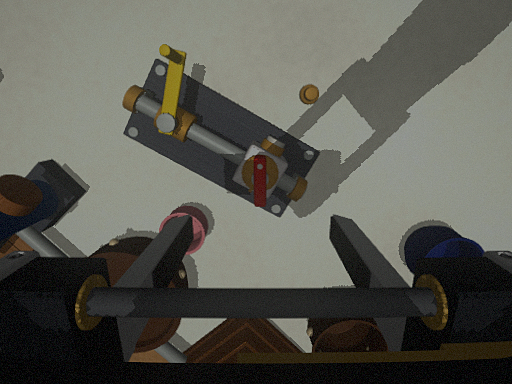

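The wrist view shows the bar in shade, from (262,157) to (259,205), and the post top at (165,50). I'll loosen the red mask.

```bash
sed -i 's/&(h\[...,1\]>170)&(h\[...,2\]>90)/\&(h[...,1]>150)\&(h[...,2]>50)/' h.py
python3 - <<'E'
from h import *
o=robot.get_obs();f=np.load("w.npz");p,d=f["p"],f["d"];print(p[180:182,258:263].tolist())
c,uv=cloud("wrist",d,red(p)&(d<.5),o);k=c[:,2]>.105;c=c[k]
print(len(c),uv[k].min(0),uv[k].max(0),np.percentile(c[:,2],[5,50,95]))
t=c[c[:,2]>.121];r=cv2.minAreaRect(t[:,:2].astype(np.float32));print(len(t),r,cv2.boxPoints(r).round(4).tolist(),np.median(t[:,2]))
m=cv2.fitLine(t[:,:2].astype(np.float32),2,0,.01,.01).ravel();print(m,np.degrees(np.arctan2(m[1],m[0])))
piv=np.array([.5575,-.0763])+.075*np.array([np.cos(np.radians(34.2)),np.sin(np.radians(34.2))]);v=np.array(r[0])-piv
print("pivot",piv,"dist",np.linalg.norm(v),"man y dir",np.degrees(np.arctan2(v[1],v[0])))
E
```

```text
[[[76, 21, 16], [79, 30, 30], [75, 16, 13], [79, 26, 26], [76, 27, 17]], [[76, 20, 10], [76, 21, 20], [77, 19, 17], [81, 25, 18], [73, 19, 13]]]
519 [254 156] [265 206] [0.12503845 0.12761224 0.12895473]
508 ((0.5775863528251648, 0.0886862725019455), (0.05506579577922821, 0.012457011267542839), 47.78782653808594) [[0.5544999837875366, 0.07249999791383743], [0.5637000203132629, 0.0640999972820282], [0.6007000207901001, 0.10490000247955322], [0.5914999842643738, 0.11330000311136246]] 0.12762555552628013
[0.664618   0.7471833  0.57717544 0.08807367] 48.346973
pivot [ 0.61953104 -0.03414375] dist 0.12979433981255334 man y dir 108.85430026458432
```

The pivot-to-bar distance comes out at 129.8 mm, against 130 expected. Manifold yaw is 18.9°, and the bar centre is (0.5776, 0.0886) with its top at 0.1276, so it stands about 0.38 turn off its seat. I'll descend with the tips just above the bar's bottom, clear of the stem, and close.

servo_tool(series="-1 0 -0.1 4 0;-1 0 -0.1 8 0;-1 0 -0.1 11 0;-1 0 -0.1 13 0;-1 0 -0.1 14.6 0;-1 0 -0.1 14.6 0;-1 0 -0.1 14.6 0;0 0 -0.1 14.6 0;0.3 0 -0.1 14.6 0;0.6 0 -0.1 14.6 0;1 0 -0.1 14.6 0;1 0 -0.1 14.6 0;1 0 -0.1 14.6 0;1 0 -0.1 14.6 0;1 0 -0.1 14.6 0;1 0 -0.1 14.6 0;1 0 -0.1 14.6 0;1 0 -0.1 14.6 0")

```text
time: 3.23
tool_pos: [0.5782, 0.087, 0.1044]
ee_rot: [3.141, -0.0, -2.301]
wrist_force: [0.6, 0.9, -0.1]
width: 0.0242
```

```bash
cat > st.py <<'E'
from bench import robot
import numpy as np
o=robot.get_obs()
print(round(o["time"],2),"pos",np.round(o["tool_pos"],4),"rot",np.round(o["ee_rot"],4),"F",np.round(o["wrist_force"],2),"T",np.round(o["wrist_torque"],3),"q",np.round(o["joint_positions"],3),"tq6",np.round(o["joint_torque"][5],3),"w",round(o["width"],4))
E
python3 st.py
```

```text
3.23 pos [0.5782 0.087  0.1044] rot [ 3.1414 -0.     -2.3014] F [ 0.6   0.92 -0.14] T [ 0.091 -0.002  0.018] q [ 0.052  0.204  1.44   0.     1.497 -2.359] tq6 0.0 w 0.0242
```

servo_tool(series="1 -0.1 0.1 0 0;1 -0.1 0.1 0 0;1 -0.1 0.1 0 0;1 -0.1 0.1 0 0;1 -0.1 0.1 0 0;1 -0.1 0.1 0 0")

```text
time: 3.73
tool_pos: [0.5778, 0.0881, 0.1044]
ee_rot: [3.141, -0.001, -2.302]
wrist_force: [-3.7, -2.0, 1.2]
width: 0.0187
```

```bash
python3 st.py
```

```text
3.73 pos [0.5778 0.0881 0.1044] rot [ 3.1413e+00 -1.1000e-03 -2.3016e+00] F [-3.67 -1.97  1.18] T [-0.449  0.583  0.013] q [ 5.500e-02  2.040e-01  1.440e+00 -1.000e-03  1.498e+00 -2.356e+00] tq6 0.01 w 0.0187
```

servo_tool(series="1 0 0 0 0;1 0 0 0 0;1 0 0 0 0;1 0 0 0 0;1 0 0 0 0;1 0 0 0 0")

```text
time: 4.23
tool_pos: [0.5779, 0.0882, 0.1044]
ee_rot: [3.141, -0.001, -2.301]
wrist_force: [-3.7, -4.4, 1.1]
width: 0.0184
```

```bash
python3 st.py
```

```text
4.23 pos [0.5779 0.0882 0.1044] rot [ 3.1413e+00 -9.0000e-04 -2.3015e+00] F [-3.7  -4.44  1.1 ] T [-0.613  0.741  0.013] q [ 0.055  0.204  1.44  -0.     1.498 -2.356] tq6 0.009 w 0.0184
```

Width is 18.4 mm where 14 was expected, so I'll look before turning.

```bash
python3 look.py w2; python3 -c "
import cv2;p=cv2.imread('pics/w2.png');cv2.imwrite('pics/w2c.png',cv2.resize(p[150:384,130:390],(780,702)[:2] if 0 else (660,594),interpolation=2))"
```

```text
4.2333 [0.5779 0.0882 0.1044] [ 3.1413e+00 -9.0000e-04 -2.3015e+00] q [ 0.05  0.2   1.44 -0.    1.5  -2.36] 0.0184083312054556
bar n 1858 1706 z top 0.1274 centre [0.5773 0.0881] size [0.0548 0.0134] axis 48.640995
post 13 0.5611358284950256 -0.07288998365402222 0.002294212579727173 0.12498416781307964
lever [ 0.5907 -0.0541] [0.0972 0.0181] 34.85757827758789 [[0.5457000136375427, -0.07440000027418137], [0.5559999942779541, -0.0892999991774559], [0.6358000040054321, -0.03370000049471855], [0.6254000067710876, -0.01889999955892563]] 0.0800685845394529
```

View pics/w2c.png

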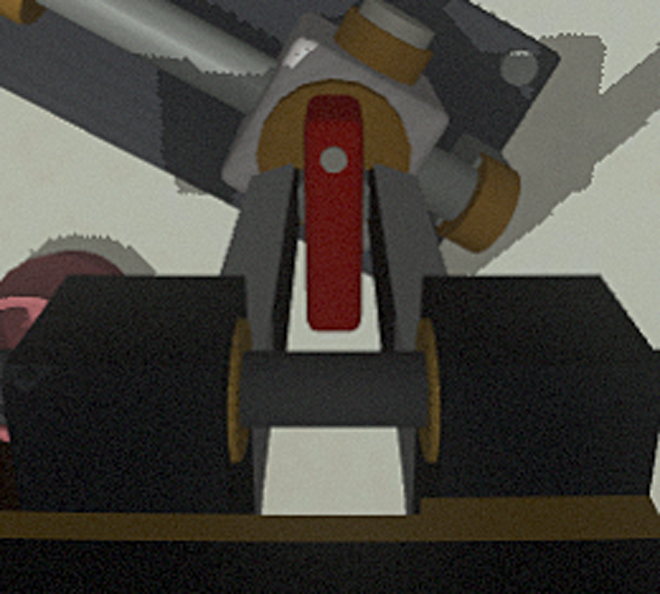

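The pads are clear of the bar on both sides, so the tips are on the 20 mm stem below it. I'll open a little, rise 6 mm and close again.

servo_tool(series="0.3 0 0 0 0;0.3 0 0 0 0;0.3 0 0 0 0;0.3 0 0 -0.3 0;0.3 0 0 -0.6 0;0.3 0 0 -0.6 0;1 0 0 -0.6 0;1 0 0 -0.6 0;1 0 0 -0.6 0;1 0 0 -0.6 0;1 0 0 -0.6 0;1 0 0 -0.6 0;1 0 0 -0.6 0;1 0 0 -0.6 0;1 0 0 -0.6 0")

```text
time: 5.53
tool_pos: [0.5781, 0.0885, 0.1104]
ee_rot: [3.141, -0.0, -2.301]
wrist_force: [-0.1, 0.4, -0.4]
width: 0.0134
```

```bash
python3 st.py
```

```text
5.53 pos [0.5781 0.0885 0.1104] rot [ 3.1414 -0.     -2.3014] F [-0.07  0.45 -0.39] T [0.091 0.076 0.028] q [ 0.055  0.201  1.432  0.     1.509 -2.356] tq6 0.003 w 0.0134
```

Width is 13.4 mm, so the bar is held. The seat is at least 1.57 rad away, so I'll turn 1.4 rad clockwise, following the sink.

servo_tool(series="1 0 0 0.019 0.1;1 0 0 0.038 0.2;1 0 0 0.057 0.3;1 0 0 0.076 0.4;1 0 0 0.095 0.5;1 0 0 0.115 0.6;1 0 0 0.134 0.7;1 0 0 0.153 0.8;1 0 0 0.172 0.9;1 0 0 0.191 1.0;1 0 0 0.21 1.1;1 0 0 0.229 1.2;1 0 0 0.248 1.3;1 0 0 0.267 1.4;1 0 0 0.267 1.4;1 0 0 0.267 1.4")

```text
time: 6.87
tool_pos: [0.5784, 0.0872, 0.1077]
ee_rot: [-3.14, 0.001, 2.584]
wrist_force: [0.8, -3.5, -0.2]
width: 0.0137
```

```bash
python3 st.py
```

```text
6.87 pos [0.5784 0.0872 0.1077] rot [-3.1398e+00  1.3000e-03  2.5838e+00] F [ 0.82 -3.49 -0.17] T [-0.832 -0.094  0.   ] q [ 0.054  0.202  1.436 -0.002  1.503 -0.959] tq6 0.109 w 0.0137
```

servo_tool(series="1 0 0 0.015 0.08;1 0 0 0.029 0.15;1 0 0 0.029 0.15")

```text
time: 7.12
tool_pos: [0.5783, 0.0871, 0.1075]
ee_rot: [-3.14, 0.002, 2.432]
wrist_force: [0.1, -4.3, -0.5]
width: 0.0139
```

```bash
python3 st.py
```

```text
7.12 pos [0.5783 0.0871 0.1075] rot [-3.1398e+00  1.5000e-03  2.4321e+00] F [ 0.05 -4.35 -0.48] T [-0.985 -0.019 -0.031] q [ 0.054  0.203  1.436 -0.002  1.503 -0.807] tq6 0.53 w 0.0139
```

servo_tool(series="1 0 0 0 0;1 0 0 0 0")

```text
time: 7.28
tool_pos: [0.5782, 0.0872, 0.1075]
ee_rot: [-3.14, 0.001, 2.435]
wrist_force: [0.6, -6.3, -0.5]
width: 0.0138
```

```bash
python3 st.py
```

```text
7.28 pos [0.5782 0.0872 0.1075] rot [-3.1399e+00  1.4000e-03  2.4345e+00] F [ 0.56 -6.34 -0.52] T [-1.119 -0.056  0.052] q [ 0.054  0.203  1.436 -0.002  1.503 -0.809] tq6 0.023 w 0.0138
```

Side load has grown to 6 N, because the tool axis is about 1 mm off the valve axis. I'll ease that and go on in 0.1 rad steps.

servo_tool(series="1 -0.08 -0.1 0 0;1 -0.08 -0.1 0.01 0.05;1 -0.08 -0.1 0.02 0.1;1 -0.08 -0.1 0.02 0.1;1 -0.08 -0.1 0.02 0.1")

```text
time: 7.7
tool_pos: [0.5782, 0.087, 0.1073]
ee_rot: [-3.141, 0.0, 2.334]
wrist_force: [-0.3, -4.3, -0.5]
width: 0.0136
```

```bash
python3 st.py
```

```text
7.7 pos [0.5782 0.087  0.1073] rot [-3.1415e+00  2.0000e-04  2.3344e+00] F [-0.26 -4.29 -0.48] T [-0.804 -0.09   0.024] q [ 0.053  0.202  1.437 -0.     1.503 -0.711] tq6 0.063 w 0.0136
```

servo_tool(series="1 0 -0.03 0.01 0.05;1 0 -0.03 0.02 0.1;1 0 -0.03 0.02 0.1;1 0 -0.03 0.02 0.1")

```text
time: 8.03
tool_pos: [0.5781, 0.0869, 0.1071]
ee_rot: [3.141, 0.0, 2.234]
wrist_force: [0.5, -3.9, -0.3]
width: 0.0138
```

```bash
python3 st.py
```

```text
8.03 pos [0.5781 0.0869 0.1071] rot [3.1414e+00 2.0000e-04 2.2344e+00] F [ 0.5  -3.9  -0.32] T [-0.781 -0.163  0.01 ] q [ 0.052  0.202  1.438 -0.     1.502 -0.611] tq6 0.063 w 0.0138
```

servo_tool(series="1 0 -0.03 0.01 0.05;1 0 -0.03 0.02 0.1;1 0 -0.03 0.02 0.1;1 0 -0.03 0.02 0.1")

```text
time: 8.37
tool_pos: [0.5779, 0.0868, 0.1069]
ee_rot: [3.141, 0.0, 2.134]
wrist_force: [1.3, -3.2, -2.4]
width: 0.0133
```

```bash
python3 st.py
```

```text
8.37 pos [0.5779 0.0868 0.1069] rot [3.1411e+00 2.0000e-04 2.1344e+00] F [ 1.31 -3.17 -2.44] T [-0.778 -0.203 -0.017] q [ 0.052  0.201  1.439  0.     1.501 -0.512] tq6 0.063 w 0.0133
```

servo_tool(series="1 0 0 0.01 0.05;1 0 0 0.02 0.1;1 0 0 0.02 0.1;1 0 0 0.02 0.1")

```text
time: 8.7
tool_pos: [0.5778, 0.0868, 0.1067]
ee_rot: [3.141, 0.0, 2.034]
wrist_force: [1.2, -4.4, -1.2]
width: 0.0139
```

```bash
python3 st.py
```

```text
8.7 pos [0.5778 0.0868 0.1067] rot [3.1413e+00 1.0000e-04 2.0343e+00] F [ 1.22 -4.43 -1.23] T [-0.762 -0.244  0.006] q [ 0.052  0.201  1.439 -0.     1.501 -0.412] tq6 0.063 w 0.0139
```

servo_tool(series="1 0 0 0.01 0.05;1 0 0 0.02 0.1;1 0 0 0.02 0.1;1 0 0 0.02 0.1")

```text
time: 9.03
tool_pos: [0.5777, 0.0867, 0.1065]
ee_rot: [3.142, 0.0, 1.934]
wrist_force: [1.0, -3.1, -0.5]
width: 0.014
```

```bash
python3 st.py
```

```text
9.03 pos [0.5777 0.0867 0.1065] rot [3.1416e+00 1.0000e-04 1.9343e+00] F [ 1.02 -3.11 -0.51] T [-0.821 -0.208  0.021] q [ 0.052  0.202  1.439 -0.     1.501 -0.311] tq6 0.063 w 0.014
```

servo_tool(series="1 0 0 0.01 0.05;1 0 0 0.02 0.1;1 0 0 0.02 0.1;1 0 0 0.02 0.1")

```text
time: 9.37
tool_pos: [0.5776, 0.0867, 0.1063]
ee_rot: [-3.141, 0.0, 1.834]
wrist_force: [1.2, -5.0, -1.0]
width: 0.0136
```

```bash
python3 st.py
```

```text
9.37 pos [0.5776 0.0867 0.1063] rot [-3.1414  0.      1.8343] F [ 1.22 -5.05 -0.97] T [-0.911 -0.15   0.01 ] q [ 0.052  0.202  1.439 -0.     1.501 -0.212] tq6 0.063 w 0.0136
```

servo_tool(series="1 0 0 0.01 0.05;1 0 0 0.02 0.1;1 0 0 0.02 0.1;1 0 0 0.02 0.1")

```text
time: 9.7
tool_pos: [0.5776, 0.0867, 0.1061]
ee_rot: [-3.141, 0.0, 1.734]
wrist_force: [0.1, -3.9, 0.2]
width: 0.0139
```

```bash
python3 st.py
```

```text
9.7 pos [0.5776 0.0867 0.1061] rot [-3.1413e+00  1.0000e-04  1.7342e+00] F [ 0.06 -3.86  0.23] T [-0.914 -0.023  0.032] q [ 0.052  0.202  1.44  -0.     1.5   -0.111] tq6 0.062 w 0.0139
```

servo_tool(series="1 0 0 0.01 0.05;1 0 0 0.02 0.1;1 0 0 0.02 0.1;1 0 0 0.02 0.1")

```text
time: 10.03
tool_pos: [0.5775, 0.0867, 0.1059]
ee_rot: [-3.141, 0.0, 1.634]
wrist_force: [-1.3, -5.1, 0.0]
width: 0.0134
```

```bash
python3 st.py
```

```text
10.03 pos [0.5775 0.0867 0.1059] rot [-3.1411e+00  1.0000e-04  1.6343e+00] F [-1.29 -5.08  0.03] T [-0.955  0.125  0.069] q [ 0.052  0.202  1.44  -0.     1.5   -0.011] tq6 0.062 w 0.0134
```

servo_tool(series="1 0 0 0.01 0.05;1 0 0 0.02 0.1;1 0 0 0.02 0.1;1 0 0 0.02 0.1")

```text
time: 10.37
tool_pos: [0.5774, 0.0867, 0.1057]
ee_rot: [-3.141, 0.0, 1.534]
wrist_force: [-0.9, -4.9, 1.1]
width: 0.0137
```

```bash
python3 st.py
```

```text
10.37 pos [0.5774 0.0867 0.1057] rot [-3.1408e+00  2.0000e-04  1.5343e+00] F [-0.85 -4.85  1.06] T [-0.944  0.244  0.049] q [ 0.052  0.202  1.44  -0.     1.5    0.089] tq6 0.061 w 0.0137
```

servo_tool(series="1 0 0 0.01 0.05;1 0 0 0.02 0.1;1 0 0 0.02 0.1;1 0 0 0.02 0.1")

```text
time: 10.7
tool_pos: [0.5773, 0.0867, 0.1055]
ee_rot: [-3.141, 0.0, 1.434]
wrist_force: [-1.7, -3.6, 0.9]
width: 0.0136
```

```bash
python3 st.py
```

```text
10.7 pos [0.5773 0.0867 0.1055] rot [-3.1408e+00  3.0000e-04  1.4344e+00] F [-1.7  -3.58  0.87] T [-1.017  0.433  0.068] q [ 0.052  0.202  1.441 -0.     1.5    0.188] tq6 0.061 w 0.0136
```

servo_tool(series="1 0 0 0.01 0.05;1 0 0 0.02 0.1;1 0 0 0.02 0.1;1 0 0 0.02 0.1")

```text
time: 11.03
tool_pos: [0.5772, 0.0867, 0.1053]
ee_rot: [-3.141, 0.0, 1.334]
wrist_force: [-1.9, -5.0, 1.8]
width: 0.0136
```

```bash
python3 st.py
```

```text
11.03 pos [0.5772 0.0867 0.1053] rot [-3.1406e+00  3.0000e-04  1.3342e+00] F [-1.85 -5.04  1.85] T [-1.053  0.454  0.062] q [ 0.052  0.202  1.441 -0.     1.5    0.289] tq6 0.051 w 0.0136
```

servo_tool(series="1 0 0 0.01 0.05;1 0 0 0.02 0.1;1 0 0 0.02 0.1;1 0 0 0.02 0.1")

```text
time: 11.37
tool_pos: [0.5771, 0.0867, 0.1051]
ee_rot: [-3.14, 0.0, 1.234]
wrist_force: [-1.7, -5.0, 1.1]
width: 0.0135
```

```bash
python3 st.py
```

```text
11.37 pos [0.5771 0.0867 0.1051] rot [-3.1404e+00  5.0000e-04  1.2342e+00] F [-1.67 -5.03  1.05] T [-0.997  0.533  0.023] q [0.052 0.202 1.441 0.    1.499 0.389] tq6 0.05 w 0.0135
```

servo_tool(series="1 0 0 0.01 0.05;1 0 0 0.02 0.1;1 0 0 0.02 0.1;1 0 0 0.02 0.1")

```text
time: 11.7
tool_pos: [0.577, 0.0868, 0.1049]
ee_rot: [-3.14, 0.001, 1.134]
wrist_force: [-2.9, -4.3, 1.8]
width: 0.014
```

```bash
python3 st.py
```

```text
11.7 pos [0.577  0.0868 0.1049] rot [-3.1402e+00  6.0000e-04  1.1343e+00] F [-2.9  -4.27  1.81] T [-1.04   0.657  0.056] q [0.052 0.202 1.442 0.    1.499 0.489] tq6 0.049 w 0.014
```

servo_tool(series="1 0 0 0.01 0.05;1 0 0 0.02 0.1;1 0 0 0.02 0.1;1 0 0 0.02 0.1")

```text
time: 12.03
tool_pos: [0.577, 0.0868, 0.1048]
ee_rot: [-3.14, 0.001, 1.034]
wrist_force: [-2.5, -4.3, 1.3]
width: 0.0141
```

```bash
python3 st.py
```

```text
12.03 pos [0.577  0.0868 0.1048] rot [-3.1401e+00  8.0000e-04  1.0343e+00] F [-2.49 -4.34  1.34] T [-0.943  0.607  0.036] q [0.052 0.202 1.442 0.    1.499 0.589] tq6 0.049 w 0.0141
```

```bash
python3 look.py w3
```

```text
12.0333 [0.577  0.0868 0.1048] [-3.1401e+00  8.0000e-04  1.0343e+00] q [0.05 0.2  1.44 0.   1.5  0.59] 0.014054063921457636
bar n 1739 1603 z top 0.1219 centre [0.5783 0.0897] size [0.0547 0.0133] axis 59.56932Traceback (most recent call last):
  File "look.py", line 11, in <module>
    c,uv=cloud("wrist",d,yel(p)&(d<.5),o);c=c[c[:,2]>.07]
         ~~~~~^^^^^^^^^^^^^^^^^^^^^^^^^^^
  File "h.py", line 19, in cloud
    v,u=np.nonzero(m&(d>0));p,r=rays(n,np.c_[u,v],o);return p+r*d[v,u][:,None],np.c_[u,v]
                                ~~~~^^^^^^^^^^^^^^^^
  File "h.py", line 14, in rays
    u=cv2.undistortPoints(np.array(uv,float).reshape(-1,1,2),K,np.array([c["k1"],0,0,0.]))[:,0]
      ~~~~~~~~~~~~~~~~~~~^^^^^^^^^^^^^^^^^^^^^^^^^^^^^^^^^^^^^^^^^^^^^^^^^^^^^^^^^^^^^^^^^
cv2.error: OpenCV(4.12.0) /io/opencv/modules/calib3d/src/undistort.dispatch.cpp:347: error: (-215:Assertion failed) CV_IS_MAT(_src) && CV_IS_MAT(_dst) && (_src->rows == 1 || _src->cols == 1) && (_dst->rows == 1 || _dst->cols == 1) && _src->cols + _src->rows - 1 == _dst->rows + _dst->cols - 1 && (CV_MAT_TYPE(_src->type) == CV_32FC2 || CV_MAT_TYPE(_src->type) == CV_64FC2) && (CV_MAT_TYPE(_dst->type) == CV_32FC2 || CV_MAT_TYPE(_dst->type) == CV_64FC2) in function 'cvUndistortPointsInternal'
```

servo_tool(series="1 0 0 0.01 0.05;1 0 0 0.015 0.08;1 0 0 0.015 0.08;1 0 0 0.015 0.08")

```text
time: 12.42
tool_pos: [0.5769, 0.0869, 0.1047]
ee_rot: [-3.14, 0.001, 0.955]
wrist_force: [-3.3, -4.4, 1.4]
width: 0.0138
```

```bash
python3 st.py
```

```text
12.42 pos [0.5769 0.0869 0.1047] rot [-3.1401e+00  1.0000e-03  9.5450e-01] F [-3.31 -4.43  1.44] T [-0.926  0.718  0.076] q [0.052 0.202 1.442 0.    1.499 0.668] tq6 0.116 w 0.0138
```

The bar has turned with the tool: axis 59.6°, top down 5.7 mm. Joint 6 torque has just begun to rise, so this looks like contact. I'll take a small step.

servo_tool(series="1 0 0 0.003 0.03;1 0 0 0.003 0.03;1 0 0 0.003 0.03;1 0 0 0.003 0.03")

```text
time: 12.75
tool_pos: [0.5769, 0.0869, 0.1046]
ee_rot: [-3.14, 0.001, 0.925]
wrist_force: [-2.8, -4.4, 0.8]
width: 0.0138
```

```bash
python3 st.py
```

```text
12.75 pos [0.5769 0.0869 0.1046] rot [-3.1401e+00  1.0000e-03  9.2480e-01] F [-2.83 -4.42  0.75] T [-0.943  0.701  0.109] q [0.052 0.202 1.442 0.    1.499 0.698] tq6 0.151 w 0.0138
```

servo_tool(series="1 0 0 0.003 0.03;1 0 0 0.003 0.03;1 0 0 0.003 0.03;1 0 0 0.003 0.03")

```text
time: 13.08
tool_pos: [0.5768, 0.0869, 0.1046]
ee_rot: [-3.14, 0.001, 0.895]
wrist_force: [-3.5, -4.6, 1.8]
width: 0.0141
```

```bash
python3 st.py
```

```text
13.08 pos [0.5768 0.0869 0.1046] rot [-3.1401e+00  1.1000e-03  8.9500e-01] F [-3.48 -4.63  1.78] T [-0.926  0.726  0.271] q [0.052 0.202 1.442 0.    1.499 0.728] tq6 0.202 w 0.0141
```

servo_tool(series="1 0 0 0.003 0.04;1 0 0 0.003 0.04;1 0 0 0.003 0.04;1 0 0 0.003 0.04")

```text
time: 13.42
tool_pos: [0.5768, 0.0869, 0.1046]
ee_rot: [-3.14, 0.001, 0.855]
wrist_force: [-2.3, -3.5, 1.3]
width: 0.0136
```

```bash
python3 st.py
```

```text
13.42 pos [0.5768 0.0869 0.1046] rot [-3.1401e+00  1.2000e-03  8.5520e-01] F [-2.34 -3.53  1.3 ] T [-0.951  0.738  0.222] q [0.052 0.202 1.442 0.    1.499 0.768] tq6 0.27 w 0.0136
```

Joint 6 torque is 0.22 N m above its free-turning value, about 0.11 rad of bonnet twist, so the needle is firmly seated. First contact was at yaw of about 0.98. I'll back off a quarter turn plus half the twist, 1.63 rad.

servo_tool(series="1 0 0 0 -0.1;1 0 0 -0.019 -0.2;1 0 0 -0.038 -0.3;1 0 0 -0.057 -0.4;1 0 0 -0.076 -0.5;1 0 0 -0.096 -0.6;1 0 0 -0.115 -0.7;1 0 0 -0.134 -0.8;1 0 0 -0.153 -0.9;1 0 0 -0.172 -1.0;1 0 0 -0.19 -1.1;1 0 0 -0.21 -1.2;1 0 0 -0.23 -1.3;1 0 0 -0.25 -1.4;1 0 0 -0.27 -1.5;1 0 0 -0.287 -1.58;1 0 0 -0.297 -1.63;1 0 0 -0.297 -1.63;1 0 0 -0.297 -1.63;1 0 0 -0.297 -1.63")

```text
time: 15.08
tool_pos: [0.5782, 0.0871, 0.1075]
ee_rot: [3.14, 0.001, 2.482]
wrist_force: [2.0, -3.7, -1.2]
width: 0.0137
```

```bash
python3 st.py
```

```text
15.08 pos [0.5782 0.0871 0.1075] rot [3.1403e+00 6.0000e-04 2.4817e+00] F [ 2.   -3.75 -1.24] T [-0.697 -0.315 -0.006] q [ 5.200e-02  2.010e-01  1.438e+00  1.000e-03  1.502e+00 -8.590e-01] tq6 -0.025 w 0.0137
```

Now I'll release and rise, then measure the bar and the lever.

servo_tool(series="0.5 0 0 0 0;0.2 0 0 0 0;0 0 0 0 0;0 0 0 0 0;0 0 0 0 0;0 0 0 0 0;0 0 0 -2 0;0 0 0 -5 0;0 0 0 -9 0;0 0 0 -13 0;0 0 0 -15 0;0 0 0 -15 0;0 0 0 -15 0")

```text
time: 16.17
tool_pos: [0.5784, 0.0869, 0.2593]
ee_rot: [3.139, 0.003, 2.482]
wrist_force: [0.6, 0.7, -0.7]
width: 0.0468
```

```bash
sed -i 's/c=c\[c\[:,2\]>.07\]/c=c[c[:,2]>.07]/' look.py; python3 look.py w4
```

```text
16.1667 [0.5784 0.0869 0.2593] [3.1388e+00 2.8000e-03 2.4819e+00] q [ 0.05  0.16  1.19  0.    1.79 -0.86] 0.046805386945732816
bar n 494 474 z top 0.1246 centre [0.5776 0.0888] size [0.0127 0.0553] axis 141.89575
post 36 0.5574922561645508 -0.07695382088422775 0.0046172975562512875 0.12550685965302844
lever [ 0.5763 -0.0637] [0.0595 0.0165] 33.911739349365234 [[0.546999990940094, -0.07349999994039536], [0.5562000274658203, -0.08709999918937683], [0.6055999994277954, -0.05389999970793724], [0.5964000225067139, -0.040300000458955765]] 0.080345702839963
```

The bar sits at axis 141.9° with its top at 0.1246, about a quarter turn off the seat. Next I'll move above the post with the jaws square to the lever.

servo_tool(series="0 -2 -3 0 0.12;0 -4 -6 0 0.24;0 -6 -9 0 0.36;0 -8.4 -12 0 0.48;0 -8.4 -14.2 0 0.6;0 -8.4 -14.2 0 0.72;0 -8.4 -14.2 0 0.84;0 -8.4 -14.2 0 0.96;0 -8.4 -14.2 0 1.08;0 -8.4 -14.2 0 1.2;0 -8.4 -14.2 0 1.32;0 -8.4 -14.2 0 1.44;0 -8.4 -14.2 0 1.56;0 -8.4 -14.2 0 1.68;0 -8.4 -14.2 0 1.8;0 -8.4 -14.2 0 1.885;0 -8.4 -14.2 0 1.885;0 -8.4 -14.2 0 1.885")

```text
time: 17.72
tool_pos: [0.5562, -0.0767, 0.2549]
ee_rot: [-3.138, 0.003, 0.599]
wrist_force: [-0.3, 1.0, 0.3]
width: 0.0474
```

```bash
python3 st.py
```

```text
17.72 pos [ 0.5562 -0.0767  0.2549] rot [-3.1381e+00  2.8000e-03  5.9910e-01] F [-0.32  0.97  0.28] T [-0.116  0.162 -0.012] q [-0.238  0.112  1.246  0.     1.787  0.734] tq6 0.083 w 0.0474
```

servo_tool(series="0 0.1 0.05 4 0;0 0.1 0.05 8 0;0 0.1 0.05 11 0;0 0.1 0.05 13.5 0;0 0.1 0.05 15 0;0 0.1 0.05 15.8 0;0 0.1 0.05 15.8 0;1 0.1 0.05 15.8 0;1 0.1 0.05 15.8 0;1 0.1 0.05 15.8 0;1 0.1 0.05 15.8 0;1 0.1 0.05 15.8 0;1 0.1 0.05 15.8 0;1 0.1 0.05 15.8 0;1 0.1 0.05 15.8 0;1 0.1 0.05 15.8 0;1 0.1 0.05 15.8 0")

```text
time: 19.13
tool_pos: [0.5586, -0.0769, 0.1002]
ee_rot: [3.141, -0.001, 0.597]
wrist_force: [-0.3, 0.6, 4.2]
width: 0.0109
```

```bash
python3 st.py; python3 - <<'E'
import numpy as np
from bench import robot
# arc about the pivot, in tool axes at this moment (cm); lever from its present angle counter-clockwise
yaw=robot.get_obs()["ee_rot"][2];a0=np.radians(214.2);X=np.array([np.cos(yaw),np.sin(yaw)]);Y=np.array([np.sin(yaw),-np.cos(yaw)])
for t in list(np.arange(.1,1.31,.1))+[1.303,1.325]:
    d=7.5*np.array([np.cos(a0+t)-np.cos(a0),np.sin(a0+t)-np.sin(a0)]);print(round(t,3),(d@X).round(2),(d@Y).round(2),"turn",round(-t,3))
E
```

```text
19.13 pos [ 0.5586 -0.0769  0.1002] rot [ 3.1406e+00 -9.0000e-04  5.9680e-01] F [-0.31  0.59  4.17] T [-0.096  0.151  0.004] q [-0.237  0.16   1.5    0.     1.48   0.737] tq6 0.015 w 0.0109
0.1 0.04 0.75 turn -0.1
0.2 0.15 1.49 turn -0.2
0.3 0.34 2.22 turn -0.3
0.4 0.59 2.92 turn -0.4
0.5 0.92 3.6 turn -0.5
0.6 1.31 4.23 turn -0.6
0.7 1.76 4.83 turn -0.7
0.8 2.27 5.38 turn -0.8
0.9 2.84 5.87 turn -0.9
1.0 3.45 6.31 turn -1.0
1.1 4.1 6.68 turn -1.1
1.2 4.78 6.99 turn -1.2
1.3 5.49 7.23 turn -1.3
1.303 5.52 7.23 turn -1.303
1.325 5.68 7.27 turn -1.325
```

The post is held at width 10.9 mm, but there is 4 N upward, so the tips may be touching the lever bar. I'll open a bit, rise 6 mm and close again.

servo_tool(series="0.6 0 0 0 0;0.6 0 0 0 0;0.6 0 0 -0.3 0;0.6 0 0 -0.6 0;0.6 0 0 -0.6 0;1 0 0 -0.6 0;1 0 0 -0.6 0;1 0 0 -0.6 0;1 0 0 -0.6 0;1 0 0 -0.6 0;1 0 0 -0.6 0")

```text
time: 20.05
tool_pos: [0.5582, -0.0768, 0.1055]
ee_rot: [3.141, -0.0, 0.597]
wrist_force: [0.6, -0.9, 0.5]
width: 0.0113
```

```bash
python3 st.py
```

```text
20.05 pos [ 0.5582 -0.0768  0.1055] rot [ 3.1414e+00 -2.0000e-04  5.9680e-01] F [ 0.58 -0.91  0.54] T [-0.05   0.103 -0.018] q [-0.237  0.157  1.493  0.     1.491  0.737] tq6 0.011 w 0.0113
```

The forces are clear and the post is held. I'll swing along the arc, then check before the stop.

servo_tool(series="1 0.04 0.75 0 -0.1;1 0.15 1.49 0 -0.2;1 0.34 2.22 0 -0.3;1 0.59 2.92 0 -0.4;1 0.92 3.6 0 -0.5;1 1.31 4.23 0 -0.6;1 1.76 4.83 0 -0.7;1 2.27 5.38 0 -0.8;1 2.84 5.87 0 -0.9;1 3.45 6.31 0 -1.0;1 4.1 6.68 0 -1.1;1 4.78 6.99 0 -1.2;1 4.78 6.99 0 -1.2;1 4.78 6.99 0 -1.2")

```text
time: 21.22
tool_pos: [0.6371, -0.1071, 0.1055]
ee_rot: [3.141, -0.001, 1.795]
wrist_force: [-1.0, 1.1, 1.0]
width: 0.0111
```

```bash
python3 st.py; python3 - <<'E'
import numpy as np
from bench import robot
p=robot.get_obs()["tool_pos"][:2]-np.array([.6195,-.0341]);print("r",np.linalg.norm(p),"ang",np.degrees(np.arctan2(p[1],p[0]))%360)
E
```

```text
21.22 pos [ 0.6371 -0.1071  0.1055] rot [ 3.1412e+00 -1.0000e-03  1.7949e+00] F [-1.04  1.07  1.03] T [0.253 0.058 0.045] q [-2.550e-01  3.360e-01  1.274e+00  1.000e-03  1.531e+00 -4.790e-01] tq6 -0.047 w 0.0111
r 0.07505405870905173 ang 283.577618187585
```

servo_tool(series="1 0.01 0.35 0 -0.05;1 0.03 0.65 0 -0.09;1 0.04 0.8 0 -0.1;1 0.04 0.8 0 -0.1;1 0.04 0.8 0 -0.1")

```text
time: 21.63
tool_pos: [0.6432, -0.1053, 0.1054]
ee_rot: [-3.139, -0.001, 1.895]
wrist_force: [-4.3, 0.9, 3.9]
width: 0.0109
```

```bash
python3 st.py
```

```text
21.63 pos [ 0.6432 -0.1053  0.1054] rot [-3.1391e+00 -1.5000e-03  1.8947e+00] F [-4.31  0.91  3.9 ] T [0.212 0.95  0.059] q [-0.249  0.351  1.255 -0.     1.539 -0.573] tq6 0.028 w 0.0109
```

servo_tool(series="1 0 0.15 0 0;1 0 0.15 0 0;1 0 0.15 0 0")

```text
time: 21.88
tool_pos: [0.6433, -0.1053, 0.1054]
ee_rot: [-3.136, -0.002, 1.894]
wrist_force: [-7.3, 1.0, 5.4]
width: 0.011
```

```bash
python3 st.py
```

```text
21.88 pos [ 0.6433 -0.1053  0.1054] rot [-3.1360e+00 -1.9000e-03  1.8943e+00] F [-7.34  0.97  5.35] T [0.122 1.512 0.027] q [-2.480e-01  3.530e-01  1.252e+00 -1.000e-03  1.542e+00 -5.720e-01] tq6 0.024 w 0.011
```

servo_tool(series="0.6 0 0 0 0;0.4 0 0 0 0;0.2 0 0 0 0;0.2 0 0 0 0;0.2 0 0 0 0;0.2 0 0 0 0;0.2 0 0 -2 0;0.2 0 0 -5 0;0.2 0 0 -9 0;0.2 0 0 -13 0;0.2 0 0 -15 0;0.2 0 0 -15 0;0.2 0 0 -15 0")

```text
time: 22.97
tool_pos: [0.647, -0.1052, 0.2576]
ee_rot: [3.138, 0.002, 1.897]
wrist_force: [0.8, -0.1, -0.9]
width: 0.0376
```

```bash
python3 look.py w5; python3 - <<'E'
from h import *
p,d=snapshot("top");cv2.imwrite("pics/top5.png",p[:,:,::-1]);np.savez("top5.npz",p=p,d=d)
E
```

```text
22.9667 [ 0.647  -0.1052  0.2576] [3.1377e+00 2.4000e-03 1.8967e+00] q [-0.25  0.32  0.99  0.    1.82 -0.57] 0.03756379809511752
bar n 89 55 z top 0.1236 centre [0.5968 0.07  ] size [0.0119 0.0046] axis 22.246788
lever [ 0.6513 -0.1055] [0.0015 0.    ] 109.09119415283203 [[0.6514999866485596, -0.10620000213384628], [0.6514999866485596, -0.10620000213384628], [0.6510000228881836, -0.1046999990940094], [0.6510000228881836, -0.1046999990940094]] 0.07927664513492028
```

View pics/w5.png

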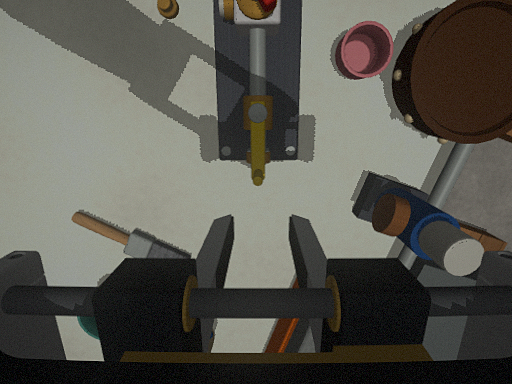

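The wrist view shows the lever from (258,112) to (258,180), in line with the pipe at x≈258. Fitting, pink pot and brush are upright and in place. The gripper is clear. One numeric check of the lever angle before handing in.

```bash
python3 - <<'E'
from h import *
o=robot.get_obs();f=np.load("w.npz");p,d=f["p"],f["d"];h=hsv(p)
m=(h[...,0]>20)&(h[...,0]<34)&(h[...,1]>150)&(h[...,2]>50)
c,uv=cloud("wrist",d,m&(d<.5),o);hi=c[(c[:,2]>.119)&(c[:,1]<-.05)]
print("post",len(hi),hi.mean(0).round(4) if len(hi) else "")
lo=c[(c[:,2]>.077)&(c[:,2]<.085)&(c[:,1]<-.04)];r=cv2.fitLine(lo[:,:2].astype(np.float32),2,0,.01,.01).ravel()
a=np.degrees(np.arctan2(r[1],r[0]))%180;print("lever axis",a,"-> angle rad",np.radians(a+180-198.85))
for n in("pot_pink","fitting"):pass
a,b=np.load("top0.npz")["p"].astype(int),np.load("top5.npz")["p"].astype(int)
df=(np.abs(a-b).sum(2)>90)
for nm,(u,v) in dict(pink=(229,155),fitting=(233,228),cream=(374,185),navy=(141,223),brown=(143,168),teal=(369,222),brush=(333,222)).items():
    print(nm,df[v-10:v+10,u-10:u+10].sum())
E
```

```text
post 451 [ 0.6407 -0.0852  0.344 ]
lever axis 109.85938 -> angle rad 1.5884131
pink 0
fitting 96
cream 0
navy 0
brown 0
teal 0
brush 0
```

The bystanders read unchanged except the fitting, which may just be in the arm's shadow. I'll compare its position in the two wrist views.

```bash
python3 - <<'E'
from h import *
o=robot.get_obs();print(onz("wrist",[[168,8]],.02,o).round(3))
o1=dict(tool_pos=np.array([.5766,.0889,.2502]),ee_rot=np.array([3.1402,-.0001,-2.3]));print(onz("wrist",[[309,93]],.02,o1).round(3))
print(onz("top",[[233.5,228]],.02).round(3))
b=np.load("top5.npz")["p"];h=hsv(b);m=(h[...,0]>10)&(h[...,0]<28)&(h[...,1]>140);v,u=np.nonzero(m[215:240,220:248]);print(len(u),u.mean()+220,v.mean()+215)
a=np.load("top0.npz")["p"];h=hsv(a);m=(h[...,0]>10)&(h[...,0]<28)&(h[...,1]>140);v,u=np.nonzero(m[215:240,220:248]);print(len(u),u.mean()+220,v.mean()+215)
robot.close_job()
E
```

```text
[[0.463 0.056 0.02 ]]
[[0.458 0.057 0.02 ]]
[[0.457 0.054 0.02 ]]
38 233.07894736842104 227.94736842105263
39 233.12820512820514 227.87179487179486
the job is handed in; nothing more can be done
```

The air line is set as asked and the job is handed in, at about 23 s of the 72 s allowed.

- **Needle valve, seating:** I turned the T-bar clockwise about 3.1 rad and felt the seat as a rise in joint 6 torque. I stopped about 0.22 N m above the free-turning value, roughly 0.11 rad of bonnet twist. That is firmly seated and well below the 0.30 damage limit.
- **Needle valve, backing off:** I backed it off 1.63 rad. That is about 93° from the tightest point and about 86° from first contact, so it brackets a quarter turn. After release the camera had the bar at 141.9°, with the tool at 142.2°. Its top was about 2.7 mm above the height measured just before the seat, where a quarter turn gives 3 mm.
- **Shut-off lever:** I swung it to its stop, where the force rose to 7 N with no further movement, then let go. The camera put it at 1.59 rad against 1.571 nominal, within measuring error.
- **Bystanders:** The pots and the brush show no change in the top view. The fitting area did show changed pixels. Its centroid there had moved less than 0.1 px, so I take the change to be the arm's shadow. A rough wrist-camera estimate differed by 5 mm, which is within the error of picking its pixel by eye.

**Misfits and disagreements:**
- My first T-bar grasp closed on the stem below the bar, and the first post grasp gave about 4 N of vertical force. Each was redone 6 mm higher before anything was turned.
- The wrist torque readings were noisy, so I relied on the joint 6 torque for the seat.
- The post position in the last numeric check came out wrong because the mask picked up part of the gripper. I ignored it.

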